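# Turn a lacquered plaque over on the drying rack

### The arm

A 7-joint arm with a two-finger parallel gripper is mounted at the origin on the work surface. World frame = base frame: x ahead of the robot, y to its left, z up, the work surface at z = 0. Lengths are in m, angles in rad, forces in N, time in s.
With the tool pointing down it reaches from about 0.4 to 0.85 m from the base axis. Payload 4.5 kg.
Tool frame: the origin (TCP) lies midway between the tips of the shut fingers; the grasp point (between the pads) lies 19 mm behind it; z points along the fingers, y is the line along which they close (so a half turn about z gives the same grasp; the last joint's range is limited). The gripper opens to 88 mm and grips with 3 to 60 N. Pads are 18 mm wide; open, the fingers measure 123 mm over their backs; the gripper's body (75 mm by 187 mm) begins 45 mm behind the grasp point.
Start: joints at [1.241, 0.689, -0.195, 1.565, 0.157, 0.902, -0.215], TCP at [0.222, -0.584, 0.239] pointing down, gripper open.
Joint ranges: [-3.01, 3.01], [-0.46, 2.08], [-1.47, 1.51], [0.13, 2.56], [-1, 4.14], [0.04, 2.09], [-2.66, 2.66]. Speed limits (rad/s): [2.57, 2.57, 3.14, 3.14, 3.14, 3.14, 3.14].

### API

Orientations are given as a 3x3 rotation matrix whose columns are the frame's x, y, z axes.
In Python, from bench import read_state, snapshot, camera_info, sign_off gives the robot as it stands.
- The arm moves only by the tool servo_tool, never from a script. Its argument "increments" is a list of rows, each a list of 3 entries, a list of its own where there are three numbers: the finger opening in m, from 0 to 0.0881, then the shift along the tool's x, y, z in m, then the turn about the tool's z in degrees. In form: [[grip, [dx, dy, dz], roll], ...]. A call has 1 to 5 rows; each row shifts and turns the commanded pose from where the row before left it, along the tool's axes as they then stand; what a row does not reach is not made up. A row lasts 1/10 s, in which the tool goes at most 50 mm and 8.59 degrees, less where a joint would pass 70% of its speed; a pose out of reach is approached as far as the arm can. A call with a gripper value outside its range is refused whole. The fingers move at their own pace and stop on an object; "newtons" is the grip in N (left out, the last holds). Time passes only in rows, so rows that do not move let the fingers close. It gives the time, the measured TCP pose, the force, the opening and the grip force at its end, in the units of the state.
- read_state(): the state, without advancing time (a new reading comes with each control period).
- snapshot(name): name is "side" or "top"; returns the picture (420x560x3 uint8, red, green, blue); there is no depth.
- camera_info(name): a dict with "fx", "fy", "cx", "cy" (pixels), "world_from_camera" (4x4, takes a point from camera to world coordinates). Camera axes: x right, y down, z forward; pixel columns grow to the right and rows downward; lengths in m; the calibration is good to about 2 mm. A picture is of the moment at which its call begins. camera_info takes no time and is no camera call.
- sign_off(): hands the job in; it is judged then, once.
The state is a dict: "time": time; "q": joint angles; "joint_velocities": joint speeds; "joint_efforts": joint torques, N m; "position": TCP position; "eef_rot": TCP orientation; "contact_force": force on the tool from outside, world axes, zero at the start; "wrist_torque": the same for the moment, N m; "grip_width": finger opening in m; "finger_force": force on a finger pad.
Only numpy, scipy, OpenCV 4.12 (cv2) and the standard library are available. Lean on these libraries where they do the work, as an engineer would, in place of code of your own. Each camera call takes 0.05 s, during which the arm holds its last target. There are 200 camera calls.

### The job

Pick up the orange-handled lifter, slide its blade under the free edge of the pink plaque on the low bed of the drying rack, and tip the plaque over the step so that it lies flat on the raised bed with its bare wooden side up; the lacquer is tacky, so never touch the plaque with the gripper. Then lay the lifter flat back on its cork mat and let go of it, and after that push the fan's switch lever all the way over, away from the robot, to start the drying. Leave the bottle, thread spool and embroidery hoop where they are.

Things in the scene. Friction and masses are not known exactly. Their poses are not given: they have to be found in the camera images.
- lifter: Lifter, 70 g: thin steel blade with an upright orange grip at its back. Origin on the underside below the middle of the grip; +x runs to the blade's tip, z up. Blade 32 mm wide, 2.5 thick, underside at z = 0. Grip 34 mm long (x), 14 wide (y), z = 6 to 62 mm, above a 34 x 32 x 6 mm foot; hold it across its 14 mm. At first it lies blade down on the mat, roughly along the mat's x.
- lifter_tip (a point): The middle of the blade's tip edge, on the underside, 90 mm ahead of the lifter's origin.
- mat: Fixed cork mat, the lifter's place, 170 x 90 mm (x, y) and 6 mm thick. Origin at the centre of its underside, on the table. It may be on the robot's left or right; the fan is then on the other side.
- rack: Fixed wooden rack. Origin on the table under the step between its beds; +x roughly away from the robot, z up. Each bed is two slats 14 mm wide along x, centred at y = -34 and 34 mm: low bed x -95 to 0, top at z = 16; raised bed x 0 to 102, top at z = 24, ended by a stop 36 high. Between the slats it is open, also at the low bed's end, down to a base plate with its top at z = 4.
- plaque: Square plaque 80 x 80 x 6 mm, about 30 g, origin at its centre. +z face pink with a white flower, -z face bare wood with a dark square outline. At first pink side up on the low bed, nearly square to it, far edge about 2 to 10 mm short of the step. If its free edge is lifted, the far edge slides to the step and pivots there; pushed past upright, it falls onto the raised bed.
- fan: Fixed small desk fan on a foot of 150 x 70 mm; white housing 120 x 50 mm (x, y), top 110 mm above the table, with the switch on it. Origin on the table under its centre; x is the direction in which the lever is pushed, roughly away from the robot.
- switch (a joint): The fan's switch lever, a bar with a red 26 mm ball 60 mm from its hinge. The hinge runs along the fan's y, 132 mm above the table over the fan's origin. At 0 rad (off) it leans 0.5 rad from upright to the fan's -x, at 1.0 rad (on, end stop) 0.5 rad to +x. Starts at 0 to 0.2, takes about 1 N at the ball, stays where it is left.
- switch_tip (a point): The centre of the ball on the switch lever.
- bottle: Bystander: standing water bottle, 60 mm wide, 190 mm high. Origin at the centre of its underside.
- spool: Bystander: standing wooden thread spool, 40 mm wide, 50 mm high. Origin at the centre of its underside.
- hoop: Bystander: wooden embroidery hoop lying flat, 80 mm wide, 10 mm high. Origin at the centre of its underside.

How it is judged:
On the way, in this order (a step that is already met when the one before it is completed fails the run):
1. the lifter is picked up off its mat by the gripper (z of lifter in the frame of mat above 0.03 m and contact force between the fingers and lifter above 0.5 N), for 0.2 s.
2. the held lifter raises the plaque's edge: the plaque is tilted by more than 20 degrees on the blade (angle between plaque's own z axis and vertical between 0.35 and 1.7 rad and contact force between lifter and plaque above 0.02 N and contact force between the fingers and lifter above 0.5 N), for 0.1 s.
3. the plaque lies turned over on the raised bed (angle between plaque's own z axis and vertical above 3.054 rad and x of plaque in the frame of rack between 0.01 and 0.066 m and y of plaque in the frame of rack between -0.025 and 0.025 m and z of plaque in the frame of rack between 0.023 and 0.031 m and (angle between the x axis of plaque and the x axis of rack, either way round below 0.35 rad or angle between the y axis of plaque and the x axis of rack, either way round below 0.35 rad)), for 0.2 s.
4. the lifter lies flat on its cork mat, let go (angle between lifter's own z axis and vertical below 0.105 rad and x of lifter in the frame of mat between -0.085 and 0.085 m and y of lifter in the frame of mat between -0.045 and 0.045 m and z of lifter in the frame of mat between 0.002 and 0.012 m and x of lifter_tip in the frame of mat between -0.085 and 0.085 m and y of lifter_tip in the frame of mat between -0.045 and 0.045 m and z of lifter_tip in the frame of mat between 0.002 and 0.012 m and contact force between the fingers and lifter below 0.05 N), for 0.2 s.
5. the switch lever is pushed over (value of joint switch above 0.85 rad), for 0.2 s.
At the end, for the whole second after the job is handed in: Plaque at rest, bare side up, flat within 5 deg on the raised slats, centre 10-66 mm past the step, within 25 mm of the rack's centre line, square within 20 deg; lifter at rest blade down, flat within 6 deg, origin and blade tip over the mat; switch lever beyond 0.85 rad (all of step 3 and angle between lifter's own z axis and vertical below 0.105 rad and x of lifter in the frame of mat between -0.085 and 0.085 m and y of lifter in the frame of mat between -0.045 and 0.045 m and z of lifter in the frame of mat between 0.002 and 0.012 m and x of lifter_tip in the frame of mat between -0.085 and 0.085 m and y of lifter_tip in the frame of mat between -0.045 and 0.045 m and z of lifter_tip in the frame of mat between 0.002 and 0.012 m and value of joint switch above 0.85 rad and linear speed of each of plaque, lifter below 0.02 m/s); the robot touches nothing.
It fails at once if the gripper or the arm touches the plaque (contact force between any of the fingers, the arm and plaque above 0.1 N).
It fails at once if the bottle, spool or hoop is moved by more than 30 mm (distance of any of bottle, spool, hoop from where it was at the start of the episode above 0.03 m).
It also fails if it takes over 67 s, if anything falls off the work surface, if the arm or the gripper's body presses on something with over 40 N, if the wrist force passes 120 N, or if a joint passes its speed limit or range.

## Working session

There is one attempt and no reset: what is moved stays moved. The work goes in short steps, Python scripts to look and compute and a tool call to move; the robot and the scene stay as the last step left them, time stands still between calls to the robot, and variables do not carry over. Pictures are saved under pics/ and viewed, at most 10 in all, crops included, and the job is handed in when it is done.

Besides the shell and the picture viewer there is one more tool, called after ">>>" by a JSON object that holds its "fn" and its "kwargs". servo_tool: Moves the arm, as the interface text tells. Its arguments: {"type":"object","properties":{"increments":{"type":"array"},"newtons":{"type":"number"}},"required":["increments"]}

```bash
ls; mkdir -p pics; python3 - <<'E'
from bench import *
import cv2,numpy as np
s=read_state();print(s['time'],s['position'],np.round(s['eef_rot'],3).tolist(),s['grip_width'])
for n in('top','side'):
    c=camera_info(n);print(n,c)
    cv2.imwrite(f'pics/{n}0.png',snapshot(n)[:,:,::-1])
E
```

```text
pics
0.0 [ 0.22213725 -0.58350117  0.2379034 ] [[0.935, 0.356, -0.001], [0.356, -0.935, 0.002], [-0.0, -0.002, -1.0]] 0.08820754633524358
top {'fx': 403.6753621051488, 'fy': 403.6753621051488, 'cx': 279.81158851031813, 'cy': 217.1729053775135, 'world_from_camera': array([[ 0.01097866, -0.99402486,  0.10860035,  0.49576403],
       [-0.99988042, -0.00973017,  0.01201943,  0.00967635],
       [-0.01089092, -0.10871933, -0.99401282,  1.22184488],
       [ 0.        ,  0.        ,  0.        ,  1.        ]])}
side {'fx': 414.42959785305834, 'fy': 414.42959785305834, 'cx': 282.87926011932655, 'cy': 206.77944154570702, 'world_from_camera': array([[ 0.98137545, -0.11146283,  0.15645531,  0.48240376],
       [-0.19187492, -0.52938972,  0.82639611, -0.71542944],
       [-0.00928662, -0.84102471, -0.540917  ,  0.63146425],
       [ 0.        ,  0.        ,  0.        ,  1.        ]])}
```

View pics/top0.png

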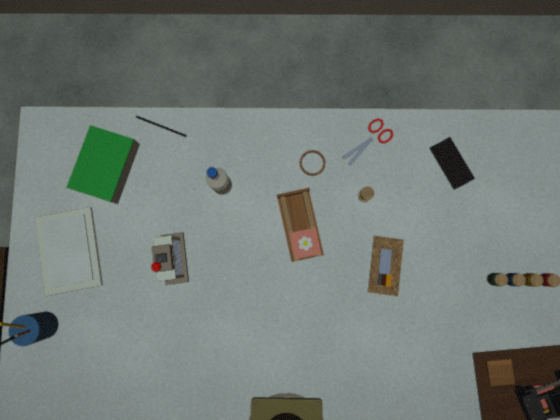

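View pics/side0.png

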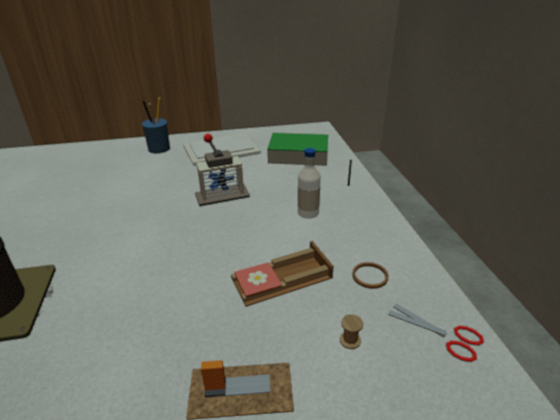

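The top view shows the rack with the plaque at about (300,225), the mat and lifter at (386,265) on the right, and the fan at (170,258) on the left. The bottle is at (218,180), the hoop at (312,162) and the spool at (366,194).

```bash
cat > h.py <<'E'
from bench import *
import cv2,numpy as np
C={n:camera_info(n) for n in('top','side')}
def ray(n,px):
    c=C[n];M=c['world_from_camera'];p=np.asarray(px,float)
    d=M[:3,:3]@[(p[0]-c['cx'])/c['fx'],(p[1]-c['cy'])/c['fy'],1];return M[:3,3],d/np.linalg.norm(d)
def onz(n,px,z):
    o,d=ray(n,px);return o+d*(z-o[2])/d[2]
def tri(p1,p2):
    (a,u),(b,v)=ray('top',p1),ray('side',p2)
    s=np.linalg.lstsq(np.c_[u,-v],b-a,rcond=None)[0];return (a+s[0]*u+b+s[1]*v)/2
def proj(n,P):
    c=C[n];q=np.linalg.inv(c['world_from_camera'])@np.r_[P,1];return np.array([c['fx']*q[0]/q[2]+c['cx'],c['fy']*q[1]/q[2]+c['cy']])
def big(m,box=None):
    if box: k=np.zeros_like(m);x0,y0,x1,y1=box;k[y0:y1,x0:x1]=m[y0:y1,x0:x1];m=k
    return max(cv2.findContours(m,cv2.RETR_EXTERNAL,cv2.CHAIN_APPROX_NONE)[0],key=cv2.contourArea)
E
python3 - <<'E'
from h import *
t=cv2.imread('pics/top0.png');h=cv2.cvtColor(t,cv2.COLOR_BGR2HSV)
def show(name,c,z):
    r=cv2.minAreaRect(c);b=cv2.boxPoints(r)
    W=np.array([onz('top',p,z) for p in b])
    print(name,'area',cv2.contourArea(c),'ctr',W.mean(0).round(4))
    for i in range(4):print('   ',b[i].round(1),W[i].round(4), 'edge',(W[(i+1)%4]-W[i])[:2].round(4),np.degrees(np.arctan2(*(W[(i+1)%4]-W[i])[1::-1])).round(1))
for p in[(294,235),(315,250),(300,205),(285,215),(375,285),(385,262),(388,281),(381,278),(398,250),(175,278),(156,267)]:print(p,h[p[1],p[0]],t[p[1],p[0]])
sat=((h[...,1]>70)).astype(np.uint8)
show('rack',big(sat,(265,175,335,275)),.016)
pk=((h[...,1]>110)&((h[...,0]<5)|(h[...,0]>172))&(h[...,2]>130)).astype(np.uint8)
show('plaque',big(pk,(265,175,335,275)),.022)
show('mat',big(sat,(355,225,415,305)),.006)
bl=((h[...,0]>95)&(h[...,0]<135)).astype(np.uint8)
bb=(bl&(h[...,2]>60)).astype(np.uint8)
show('blade',big(bb,(360,235,410,300)),.0085)
og=((h[...,0]>4)&(h[...,0]<18)&(h[...,1]>200)).astype(np.uint8)
show('grip',big(og,(360,235,410,300)),.068)
cv2.imwrite('pics/crop.png',cv2.resize(t[170:310,265:415],None,fx=4,fy=4,interpolation=cv2.INTER_CUBIC))
E
```

```text
(294, 235) [  6 108 153] [ 88 101 153]
(315, 250) [  6 109 152] [ 87 100 152]
(300, 205) [ 15 135 102] [ 48  75 102]
(285, 215) [ 20 107 107] [ 62  92 107]
(375, 285) [ 18 125  98] [50 79 98]
(385, 262) [107  51 134] [134 119 107]
(388, 281) [ 20 238 149] [ 10 101 149]
(381, 278) [ 3 45 57] [47 48 57]
(398, 250) [ 18 113  99] [55 82 99]
(175, 278) [ 35  14 111] [105 111 110]
(156, 267) [  1 228 149] [ 16  22 149]
rack area 2082.5 ctr [ 0.6073 -0.0357  0.016 ]
    [276.7 194.5] [0.6963 0.0345 0.016 ] edge [ 0.0223 -0.095 ] -76.8
    [308.1 187.5] [ 0.7186 -0.0604  0.016 ] edge [-0.2006 -0.0447] -167.4
    [322.9 254.2] [ 0.518  -0.1051  0.016 ] edge [-0.0217  0.0933] 103.1
    [291.5 261.2] [ 0.4963 -0.0119  0.016 ] edge [0.2    0.0464] 13.1Traceback (most recent call last):
  File "<stdin>", line 12, in <module>
  File "h.py", line 16, in big
    return max(cv2.findContours(m,cv2.RETR_EXTERNAL,cv2.CHAIN_APPROX_NONE)[0],key=cv2.contourArea)
ValueError: max() iterable argument is empty
```

```bash
cat > m.py <<'E'
from h import *
t=cv2.imread('pics/top0.png');h=cv2.cvtColor(t,cv2.COLOR_BGR2HSV).astype(int)
def show(name,c,z):
    r=cv2.minAreaRect(c);b=cv2.boxPoints(r)
    W=np.array([onz('top',p,z) for p in b])
    print(name,'area',cv2.contourArea(c),'ctr',W.mean(0).round(4))
    for i in range(4):
        e=W[(i+1)%4]-W[i];print('   ',b[i].round(1),W[i].round(4),'len',np.hypot(*e[:2]).round(4),np.degrees(np.arctan2(e[1],e[0])).round(1))
u=lambda m:m.astype(np.uint8)
R=(265,175,335,275);L=(360,228,410,302)
H,S,V=h[...,0],h[...,1],h[...,2]
show('plaque',big(u((H<11)&(V>120)&(S>60)),R),.022)
show('mat',big(u(S>70),L),.006)
show('blade',big(u((H>95)&(H<135)&(V>75)),L),.0085)
show('grip',big(u((H>8)&(H<25)&(S>190)),L),.068)
show('ball',big(u((S>180)&((H<6)|(H>174))),(140,240,200,290)),.185)
cv2.imwrite('pics/crop.png',cv2.resize(t[170:310,265:415],None,fx=4,fy=4,interpolation=cv2.INTER_CUBIC))
s=cv2.imread('pics/side0.png');h=cv2.cvtColor(s,cv2.COLOR_BGR2HSV).astype(int);H,S,V=h[...,0],h[...,1],h[...,2]
c=cv2.moments(big(u((S>180)&((H<6)|(H>174))),(190,120,230,160)))
print('ballside',c['m10']/c['m00'],c['m01']/c['m00'])
E
python3 m.py
```

```text
plaque area 679.0 ctr [ 0.5509 -0.0513  0.022 ]
    [289.  232.2] [ 0.5821 -0.0038  0.022 ] len 0.0807 -78.1
    [315.6 226.9] [ 0.5988 -0.0827  0.022 ] len 0.0808 -168.6
    [320.9 253.6] [ 0.5196 -0.0986  0.022 ] len 0.0801 101.9
    [294.4 258.9] [ 0.5031 -0.0203  0.022 ] len 0.0807 11.8
mat area 1552.0 ctr [ 0.4874 -0.2929  0.006 ]
    [367.7 291.7] [ 0.4089 -0.2384  0.006 ] len 0.1675 -7.4
    [374.1 235.8] [ 0.5751 -0.2599  0.006 ] len 0.0887 -96.0
    [403.6 239.2] [ 0.5658 -0.3481  0.006 ] len 0.1673 172.2
    [397.2 295.1] [ 0.4    -0.3254  0.006 ] len 0.0874 84.2
blade area 226.5 ctr [ 0.4992 -0.2895  0.0085]
    [378.2 272.9] [ 0.4646 -0.2698  0.0085] len 0.0724 -6.3
    [380.5 248.7] [ 0.5365 -0.2778  0.0085] len 0.0317 -94.8
    [391.1 249.7] [ 0.5339 -0.3094  0.0085] len 0.0724 173.5
    [388.8 273.9] [ 0.462  -0.3012  0.0085] len 0.0315 85.2
grip area 59.0 ctr [ 0.4452 -0.2777  0.068 ]
    [382. 275.] [ 0.4604 -0.2667  0.068 ] len 0.0225 -89.4
    [390. 275.] [ 0.4607 -0.2892  0.068 ] len 0.0307 178.9
    [390. 286.] [ 0.43   -0.2887  0.068 ] len 0.0225 90.7
    [382. 286.] [ 0.4297 -0.2662  0.068 ] len 0.0307 -0.9
ball area 48.5 ctr [0.4803 0.3376 0.185 ]
    [152. 262.] [0.4903 0.3484 0.185 ] len 0.0206 -89.4
    [160. 262.] [0.4906 0.3278 0.185 ] len 0.0203 -177.5
    [160. 270.] [0.4702 0.3269 0.185 ] len 0.0205 90.6
    [152. 270.] [0.47   0.3474 0.185 ] len 0.0203 2.6
ballside 207.75925925925927 137.7962962962963
```

View pics/crop.png

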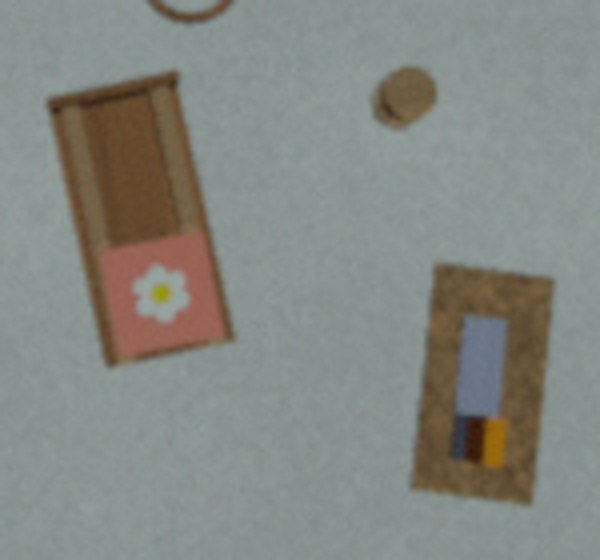

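The crop shows the rack turned about 13° and the plaque pink side up at its near end. The lifter's tip points away from the robot, with yaw about -6°.

>>> {"fn": "servo_tool", "kwargs": {"increments": [[0.0881, [0, 0, 0.02], 6.8], [0.0881, [0, 0, 0.02], 6.8], [0.0881, [0, 0, 0.02], 6.8], [0.0881, [0, 0, 0.02], 6.8], [0.0881, [0.0237, -0.0403, 0], 0]], "newtons": 30}}

```text
time: 0.6
position: [0.2439, -0.5499, 0.1557]
eef_rot: [[0.992, -0.123, -0.007], [-0.123, -0.992, -0.001], [-0.006, 0.002, -1.0]]
contact_force: [0.8, -0.6, 0.7]
grip_width: 0.0878
finger_force: 0.0
```

>>> {"fn": "servo_tool", "kwargs": {"increments": [[0.0881, [0.0237, -0.0403, 0], 0], [0.0881, [0.0237, -0.0403, 0], 0], [0.0881, [0.0237, -0.0403, 0], 0], [0.0881, [0.0237, -0.0403, 0], 0], [0.0881, [0.0237, -0.0403, 0], 0]]}}

```text
time: 1.1
position: [0.3913, -0.3578, 0.1585]
eef_rot: [[0.994, -0.111, -0.0], [-0.111, -0.994, 0.0], [-0.0, -0.0, -1.0]]
contact_force: [1.2, 0.5, 0.2]
grip_width: 0.0885
finger_force: 0.0
```

>>> {"fn": "servo_tool", "kwargs": {"increments": [[0.06, [0.0231, -0.0397, 0], 0], [0.06, [0.023, -0.0397, 0], 0], [0.06, [0, 0, 0.03], 0], [0.06, [0, 0, 0.02], 0], [0.06, [0, 0, 0], 0]]}}

```text
time: 1.6
position: [0.4438, -0.2842, 0.1065]
eef_rot: [[0.994, -0.109, -0.005], [-0.109, -0.994, 0.003], [-0.005, -0.002, -1.0]]
contact_force: [-0.3, -0.8, 0.5]
grip_width: 0.0603
finger_force: 0.0
```

```bash
python3 - <<'E'
from h import *
s=read_state();print(s['position'],s['time'])
a=snapshot('top')[:,:,::-1];b=snapshot('side')[:,:,::-1]
A=cv2.resize(a[220:310,340:430],(400,400),interpolation=cv2.INTER_CUBIC);B=cv2.resize(b[310:420,160:300],(510,400),interpolation=cv2.INTER_CUBIC)
cv2.imwrite('pics/g.png',cv2.resize(np.hstack([A,B]),(800,352)))
E
```

```text
[ 0.44376185 -0.28421102  0.10648894] 1.6
```

View pics/g.png

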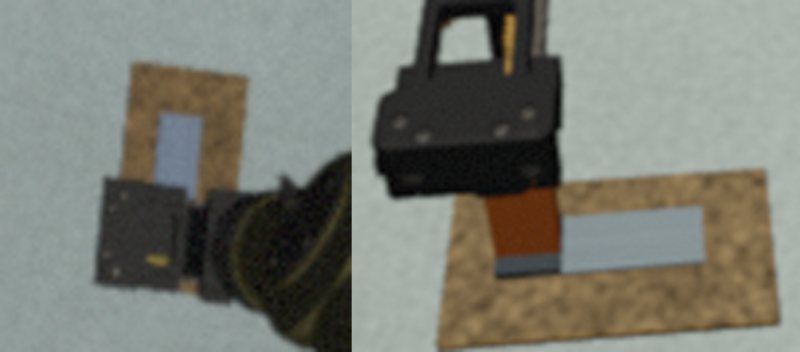

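The gripper is straddling the grip and lined up, so I'll descend and close.

>>> {"fn": "servo_tool", "kwargs": {"increments": [[0.06, [0.002, 0, 0.03], 0], [0.06, [0, 0, 0.03], 0], [0.06, [0, 0, 0.0155], 0], [0.03, [0, 0, 0], 0], [0.0, [0, 0, 0], 0]]}}

```text
time: 2.2
position: [0.4475, -0.2867, 0.0343]
eef_rot: [[0.994, -0.111, 0.001], [-0.111, -0.994, -0.001], [0.001, 0.001, -1.0]]
contact_force: [1.0, -0.7, -0.3]
grip_width: 0.0461
finger_force: 0.0
```

>>> {"fn": "servo_tool", "kwargs": {"increments": [[0.0, [0, 0, 0], 0], [0.0, [0, 0, 0], 0], [0.0, [0, 0, 0], 0], [0.0, [0, 0, 0], 0], [0.0, [0, 0, -0.01], 0]]}}

```text
time: 2.7
position: [0.4465, -0.2855, 0.0429]
eef_rot: [[0.994, -0.111, -0.002], [-0.111, -0.994, 0.001], [-0.002, -0.001, -1.0]]
contact_force: [0.2, 0.2, -0.9]
grip_width: 0.0137
finger_force: 30.0
```

>>> {"fn": "servo_tool", "kwargs": {"increments": [[0.0, [0, 0, -0.03], 0], [0.0, [0, 0, -0.03], 0], [0.0, [0, 0, -0.02], -6.5], [0.0, [0, 0, 0], -6.5], [0.0, [0, 0, 0], -6.4]]}}

```text
time: 3.2
position: [0.4475, -0.2863, 0.1248]
eef_rot: [[0.973, 0.23, 0.002], [0.23, -0.973, -0.001], [0.001, 0.002, -1.0]]
contact_force: [0.1, 0.4, -1.8]
grip_width: 0.0137
finger_force: 30.0
```

>>> {"fn": "servo_tool", "kwargs": {"increments": [[0.0, [0.0021, -0.0415, 0], 0], [0.0, [0.0021, -0.0415, 0], 0], [0.0, [0.0021, -0.0415, 0], 0], [0.0, [0.0021, -0.0415, 0], 0], [0.0, [0.0021, -0.0415, 0], 0]]}}

```text
time: 3.7
position: [0.4102, -0.0801, 0.1239]
eef_rot: [[0.974, 0.225, 0.001], [0.225, -0.974, -0.0], [0.001, 0.0, -1.0]]
contact_force: [0.5, 0.6, -0.5]
grip_width: 0.0137
finger_force: 30.0
```

>>> {"fn": "servo_tool", "kwargs": {"increments": [[0.0, [0, 0, 0.03], 0], [0.0, [0, 0, 0.02], 0], [0.0, [0, 0, 0], 0]]}}

```text
time: 4.0
position: [0.4094, -0.0808, 0.0721]
eef_rot: [[0.974, 0.227, -0.004], [0.227, -0.974, 0.0], [-0.004, -0.001, -1.0]]
contact_force: [-0.5, -0.3, -1.2]
grip_width: 0.0136
finger_force: 30.0
```

```bash
python3 - <<'E'
from h import *
s=read_state();print(s['position'],s['time'],np.round(s['eef_rot'],3).tolist(),s['finger_force'])
a=snapshot('top')[:,:,::-1];b=snapshot('side')[:,:,::-1]
cv2.imwrite('pics/ti.png',a);cv2.imwrite('pics/si.png',b)
A=cv2.resize(a[180:310,250:380],(400,400),interpolation=cv2.INTER_CUBIC);B=cv2.resize(b[220:340,130:290],(533,400),interpolation=cv2.INTER_CUBIC)
cv2.imwrite('pics/ins.png',cv2.resize(np.hstack([A,B]),(798,342)))
E
```

```text
[ 0.40944469 -0.08080348  0.07212997] 4.0 [[0.974, 0.227, -0.004], [0.227, -0.974, 0.0], [-0.004, -0.001, -1.0]] 29.99944413837511
```

View pics/ins.png

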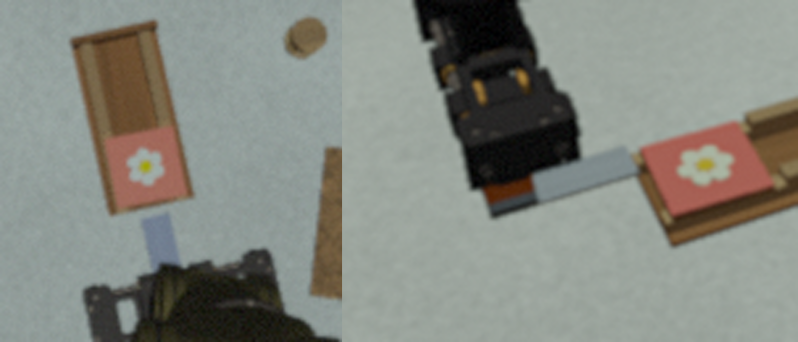

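The blade is held level, in line with the rack and just short of its end. Next I measure the tip from both views.

```bash
python3 - <<'E'
from h import *
a=cv2.imread('pics/ti.png');b=cv2.imread('pics/si.png')
def tip(im,box,dirw,name):
    h=cv2.cvtColor(im,cv2.COLOR_BGR2HSV).astype(int)
    c=big(((h[...,0]>95)&(h[...,0]<135)&(h[...,2]>75)&(h[...,1]>25)).astype(np.uint8),box)
    r=cv2.boxPoints(cv2.minAreaRect(c));q=cv2.approxPolyDP(c,3,True)[:,0]
    print(name,cv2.contourArea(c),r.round(1).tolist(),q.tolist())
    return r
tip(a,(295,250,325,290),0,'top');tip(b,(195,275,265,310),0,'side')
s=read_state()
P=s['position']+.09*np.array([.974,.226,0]);P[2]-=.0255
print('pred tip',P,proj('top',P),proj('side',P))
for z in(.0447,.0465,.049):print(onz('top',(308.7,261.5),z))
E
```

```text
top 199.5 [[302.70001220703125, 262.70001220703125], [314.1000061035156, 260.0], [318.8999938964844, 280.3999938964844], [307.5, 283.1000061035156]] [[314, 261], [303, 263], [308, 283], [318, 280]]
side 0.0 [[197.0, 288.0], [197.0, 288.0], [197.0, 288.0], [197.0, 288.0]] [[197, 288]]
pred tip [ 0.49828699 -0.06139089  0.04814119] [308.84513347 260.71773845] [232.43907034 275.6060826 ]
[ 0.49603691 -0.06118632  0.0447    ]
[ 0.49603649 -0.06107796  0.0465    ]
[ 0.49603592 -0.06092747  0.049     ]
```

>>> {"fn": "servo_tool", "kwargs": {"increments": [[0.0, [0, 0, 0.02], 0], [0.0, [0, 0, 0.0165], 0], [0.0, [0, 0, 0], 0]]}}

```text
time: 4.4
position: [0.4214, -0.0841, 0.0472]
eef_rot: [[0.974, 0.226, -0.016], [0.226, -0.974, 0.003], [-0.015, -0.007, -1.0]]
contact_force: [-0.4, -0.2, -0.1]
grip_width: 0.0138
finger_force: 30.0
```

>>> {"fn": "servo_tool", "kwargs": {"increments": [[0.0, [0.012, 0, 0], 0], [0.0, [0.012, 0, 0], 0], [0.0, [0.011, 0, 0], 0], [0.0, [0, 0, 0], 0]]}}

```text
time: 4.8
position: [0.4368, -0.0792, 0.0473]
eef_rot: [[0.974, 0.221, -0.051], [0.221, -0.975, -0.002], [-0.05, -0.009, -0.999]]
contact_force: [-23.4, -4.4, 10.7]
grip_width: 0.0139
finger_force: 30.0
```

The force reading of about 23 N means the arm could not reach that low this close in, so I need to see what it hit.

```bash
python3 - <<'E'
from h import *
a=snapshot('top')[:,:,::-1];b=snapshot('side')[:,:,::-1]
s=read_state();print(s['position'],s['time'],np.round(s['eef_rot'],3).tolist(),s['contact_force'],s['q'])
A=cv2.resize(a[180:310,250:380],(400,400),interpolation=cv2.INTER_CUBIC);B=cv2.resize(b[220:340,170:330],(533,400),interpolation=cv2.INTER_CUBIC)
cv2.imwrite('pics/ins2.png',cv2.resize(np.hstack([A,B]),(798,342)))
E
```

```text
[ 0.43678014 -0.07918385  0.04727196] 4.9 [[0.974, 0.221, -0.05], [0.221, -0.975, -0.002], [-0.049, -0.009, -0.999]] [-21.15447518  -4.25195778   9.53291773] [ 0.10139481  0.85440215 -0.04889474  2.19102566  0.28117576  0.15265908
 -1.55839525]
```

View pics/ins2.png

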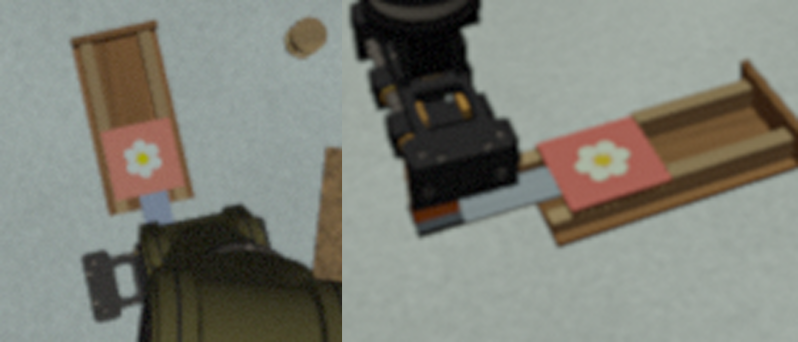

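The plaque has been pushed squarely against the step, with its near edge about 15 mm inside the rack's end, and the blade tip is touching that edge. I'll back off, go up and re-measure.

>>> {"fn": "servo_tool", "kwargs": {"increments": [[0.0, [-0.006, 0, -0.006], 0], [0.0, [-0.004, 0, -0.02], 0], [0.0, [0, 0, -0.02], 0], [0.0, [0, 0, 0], 0]], "newtons": 45}}

```text
time: 5.3
position: [0.446, -0.0783, 0.0954]
eef_rot: [[0.974, 0.224, -0.013], [0.225, -0.974, 0.004], [-0.012, -0.007, -1.0]]
contact_force: [1.5, -0.3, -0.6]
grip_width: 0.0133
finger_force: 45.0
```

```bash
cat > see.py <<'E'
import sys
from h import *
a=snapshot('top')[:,:,::-1].copy();b=snapshot('side')[:,:,::-1].copy()
s=read_state();P=s['position'];R=s['eef_rot'];print(P.round(4),s['time'],np.round(R[:,0],3),np.round(R[:,2],3),s['contact_force'].round(1))
O=np.array([.5998,-.0371]);c,sn=np.cos(np.radians(13)),np.sin(np.radians(13))
rk=lambda p:np.round([c*(p[0]-O[0])+sn*(p[1]-O[1]),-sn*(p[0]-O[0])+c*(p[1]-O[1])],4)
h=cv2.cvtColor(a,cv2.COLOR_BGR2HSV).astype(int)
tp=P+.09*R[:,0]+.027*R[:,2];q=proj('top',tp);q2=proj('side',tp)
print('pred tip',tp.round(4),'rack',rk(tp),'px',q,q2)
m=((h[...,0]>95)&(h[...,0]<135)&(h[...,2]>75)&(h[...,1]>25)).astype(np.uint8)
x,y=q.astype(int)
try:
    r=cv2.boxPoints(cv2.minAreaRect(big(m,(x-20,y-15,x+20,y+35))));r=r[np.argsort(r[:,1])];e=(r[0]+r[1])/2
    W=onz('top',e,tp[2]);print('blade top',r.round(1).tolist(),'tip W',W.round(4),rk(W))
except Exception as ex:print(ex)
m=((h[...,0]<11)&(h[...,2]>110)&(h[...,1]>70)).astype(np.uint8)
r=cv2.boxPoints(cv2.minAreaRect(big(m,(265,175,335,275))));print('plaque rack',[rk(onz('top',p,.022)).tolist() for p in r])
hb=cv2.cvtColor(b,cv2.COLOR_BGR2HSV).astype(int)
k=(hb[...,0]>95)&(hb[...,0]<135)&(hb[...,2]>85)&(hb[...,1]>25)
x,y=q2.astype(int);ys,xs=np.nonzero(k[y-30:y+30,x-60:x+40])
if len(xs):i=xs>xs.max()-3;print('side tip end',xs[i].mean()+x-60,ys[i].mean()+y-30)
A=cv2.resize(a[180:310,250:380],(400,400),interpolation=cv2.INTER_CUBIC);B=cv2.resize(b[200:320,190:350],(533,400),interpolation=cv2.INTER_CUBIC)
cv2.imwrite(f'pics/{sys.argv[1]}.png',cv2.resize(np.hstack([A,B]),(798,342)))
cv2.imwrite(f'pics/{sys.argv[1]}_t.png',a);cv2.imwrite(f'pics/{sys.argv[1]}_s.png',b)
E
python3 see.py v1
```

```text
[ 0.4455 -0.078   0.0935] 5.4 [ 0.974  0.225 -0.015] [-0.016  0.004 -1.   ] [-0.4  0.7 -0.9]
pred tip [ 0.5327 -0.0577  0.0652] rack [-0.07  -0.005] px [307.93936392 248.56269693] [248.30999296 265.94426305]
blade top [[313.79998779296875, 248.10000610351562], [302.5, 250.89999389648438], [318.20001220703125, 265.70001220703125], [306.8999938964844, 268.5]] tip W [ 0.5302 -0.0582  0.0652] [-0.0726 -0.0049]
plaque rack [[-0.0029, 0.0398], [-0.002, -0.0413], [-0.0841, -0.0414], [-0.0849, 0.0391]]
side tip end 234.0 272.0
```

```bash
python3 - <<'E'
from h import *
b=cv2.imread('pics/v1_s.png');h=cv2.cvtColor(b,cv2.COLOR_BGR2HSV).astype(int)
P=np.array([.4455,-.078,.0935]);R=np.array([[.974,.225,-.016],[.225,-.974,.004],[-.015,-.007,-1]])
for x,y in[(90,16),(90,-16),(20,-16),(20,16)]:
    print('pred corner',x,y,proj('side',P+R@[x/1e3,-y/1e3,.0245]).round(1))
m=((h[...,0]>95)&(h[...,0]<125)&(h[...,2]>70)&(h[...,1]>30)).astype(np.uint8)
c=big(m,(180,240,275,310));print(cv2.contourArea(c),cv2.approxPolyDP(c,2.5,True)[:,0].tolist())
for p in[(240,268),(245,266),(225,275),(215,272),(225,265)]:print(p,h[p[1],p[0]])
E
```

```text
pred corner 90 16 [245.6 260.4]
pred corner 90 -16 [251.  269.8]
pred corner 20 -16 [217.7 279.2]
pred corner 20 16 [213.2 269.3]Traceback (most recent call last):
  File "<stdin>", line 7, in <module>
  File "h.py", line 16, in big
    return max(cv2.findContours(m,cv2.RETR_EXTERNAL,cv2.CHAIN_APPROX_NONE)[0],key=cv2.contourArea)
ValueError: max() iterable argument is empty
```

View pics/v1.png

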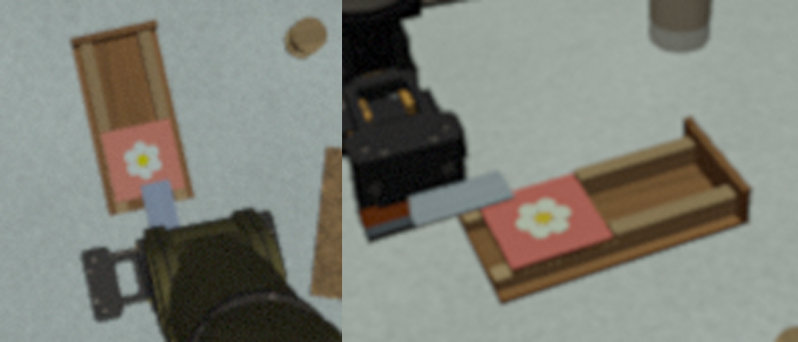

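The tip corners in the side view, at about (245,260) and (250,269), match the prediction, so the lifter has not slipped. The low bed is near the arm's inner reach limit, so I'll enter at a 20° skew, which moves the TCP outward, and straighten once underneath.

>>> {"fn": "servo_tool", "kwargs": {"increments": [[0.0, [0, 0, 0], -6.7], [0.0, [0, 0, 0], -6.7], [0.0, [0, 0, 0], -6.6], [0.0, [-0.0251, 0.016, 0], 0], [0.0, [0, 0, 0.02], 0]]}}

```text
time: 5.9
position: [0.431, -0.1087, 0.0732]
eef_rot: [[0.841, 0.541, -0.018], [0.541, -0.841, 0.001], [-0.015, -0.011, -1.0]]
contact_force: [-0.4, -0.5, -0.6]
grip_width: 0.0138
finger_force: 45.0
```

>>> {"fn": "servo_tool", "kwargs": {"increments": [[0.0, [0, 0, 0.018], 0], [0.0, [0, 0, 0], 0]]}}

```text
time: 6.1
position: [0.4307, -0.1047, 0.0528]
eef_rot: [[0.838, 0.545, -0.022], [0.546, -0.838, 0.004], [-0.017, -0.015, -1.0]]
contact_force: [-0.1, 0.5, 0.3]
grip_width: 0.0135
finger_force: 45.0
```

```bash
python3 see.py v2; python3 -c "
from h import *
print(read_state()['q'])"
```

```text
[ 0.4317 -0.1046  0.0543] 6.2 [ 0.838  0.546 -0.015] [-0.02   0.004 -1.   ] [ 1.3  0.3 -0.6]
pred tip [ 0.5066 -0.0554  0.026 ] rack [-0.095   0.0031] px [306.36663856 257.88483061] [236.87477307 281.0403759 ]
blade top [[311.5, 255.60000610351562], [302.20001220703125, 261.5], [322.6000061035156, 273.0], [313.29998779296875, 278.8999938964844]] tip W [ 0.5047 -0.0569  0.026 ] [-0.0971  0.0021]
plaque rack [[-0.0027, 0.04], [-0.0025, -0.0419], [-0.0835, -0.0413], [-0.0837, 0.04]]
side tip end 238.0 284.0
[ 0.18475521  0.83591423 -0.08130778  2.21549569  0.4881689   0.12653052
 -1.34947805]
```

>>> {"fn": "servo_tool", "kwargs": {"increments": [[0.0, [0.004, 0, 0.006], 0], [0.0, [0, 0, 0.005], 0], [0.0, [0, 0, 0.004], 0], [0.0, [0, 0, 0], 0]]}}

```text
time: 6.6
position: [0.435, -0.1025, 0.0392]
eef_rot: [[0.838, 0.545, -0.019], [0.546, -0.838, 0.003], [-0.014, -0.013, -1.0]]
contact_force: [-0.1, -0.1, -0.9]
grip_width: 0.0136
finger_force: 45.0
```

```bash
python3 see.py v3; python3 -c "
from h import *
print(read_state()['q'])"
```

```text
[ 0.4351 -0.1026  0.0395] 6.7 [ 0.838  0.545 -0.014] [-0.018  0.003 -1.   ] [-0.1  0.3 -0.7]
pred tip [ 0.51   -0.0535  0.0113] rack [-0.0911  0.0043] px [305.44523383 256.74771036] [238.88352068 285.31503559]
blade top [[310.70001220703125, 254.5], [301.5, 260.70001220703125], [321.8999938964844, 271.3999938964844], [312.70001220703125, 277.5]] tip W [ 0.5075 -0.0553  0.0113] [-0.0941  0.003 ]
plaque rack [[-0.0023, 0.0387], [-0.0031, -0.0423], [-0.0842, -0.0408], [-0.0834, 0.0395]]
side tip end 228.0 295.0
[ 0.16509052  0.86925998 -0.05829643  2.21162439  0.49662496  0.09126034
 -1.3621998 ]
```

>>> {"fn": "servo_tool", "kwargs": {"increments": [[0.0, [0, 0, 0.002], 0], [0.0, [0.008, 0.003, 0], 0], [0.0, [0.008, 0.003, 0], 0], [0.0, [0.008, 0.003, 0], 0], [0.0, [0, 0, 0], 0]]}}

```text
time: 7.2
position: [0.4627, -0.0964, 0.0372]
eef_rot: [[0.838, 0.546, -0.015], [0.546, -0.838, 0.004], [-0.01, -0.012, -1.0]]
contact_force: [0.4, -0.6, 0.0]
grip_width: 0.0136
finger_force: 45.0
```

```bash
python3 see.py v4
```

```text
[ 0.4604 -0.097   0.0371] 7.3 [ 0.838  0.545 -0.013] [-0.018  0.004 -1.   ] [-1.   0.9 -0.4]
pred tip [ 0.5353 -0.0478  0.0089] rack [-0.0652  0.0041] px [303.5536916  248.24709309] [250.35944448 282.68612228]
blade top [[314.79998779296875, 251.39999389648438], [303.3999938964844, 255.1999969482422], [318.0, 261.0], [306.6000061035156, 264.79998779296875]] tip W [ 0.5204 -0.0645  0.0089] [-0.0835 -0.0088]
plaque rack [[-0.003, 0.039], [-0.0028, -0.0422], [-0.0832, -0.0416], [-0.0833, 0.039]]
```

The plaque has not moved and there is no contact force, so the tip is under it. Straightening now.

>>> {"fn": "servo_tool", "kwargs": {"increments": [[0.0, [0, -0.0105, 0], 6.7], [0.0, [0, -0.0105, 0], 6.7], [0.0, [0, -0.0105, 0], 6.6], [0.0, [0, 0, 0], 0]]}}

```text
time: 7.7
position: [0.4453, -0.0677, 0.0375]
eef_rot: [[0.974, 0.227, -0.02], [0.228, -0.974, 0.004], [-0.018, -0.008, -1.0]]
contact_force: [-1.3, -0.1, -1.0]
grip_width: 0.0135
finger_force: 45.0
```

```bash
python3 see.py v5
```

```text
[ 0.4461 -0.0692  0.0375] 7.8 [ 0.973  0.229 -0.017] [-0.019  0.003 -1.   ] [ 0.   0.  -0.5]
pred tip [ 0.5332 -0.0485  0.0089] rack [-0.0675  0.0038] px [303.79653152 248.96599735] [249.41930527 283.06044104]
blade top [[310.29998779296875, 253.6999969482422], [299.3999938964844, 255.89999389648438], [312.6000061035156, 264.8999938964844], [301.6000061035156, 267.1000061035156]] tip W [ 0.5158 -0.0518  0.0089] [-0.0852  0.0046]
plaque rack [[-0.0029, 0.0396], [-0.002, -0.0413], [-0.0836, -0.0414], [-0.0844, 0.0389]]
side tip end 229.0 292.0
```

>>> {"fn": "servo_tool", "kwargs": {"increments": [[0.0, [0, 0, -0.005], 0], [0.0, [0.0006, 0, -0.0086], 0], [0.0, [0.0017, 0, -0.0084], 0], [0.0, [0.0028, 0, -0.0081], 0], [0.0, [0.0038, 0, -0.0076], 0]]}}

```text
time: 8.3
position: [0.4559, -0.0673, 0.076]
eef_rot: [[0.974, 0.226, -0.018], [0.226, -0.974, 0.003], [-0.016, -0.007, -1.0]]
contact_force: [0.0, -0.2, -0.2]
grip_width: 0.0135
finger_force: 45.0
```

```bash
python3 see.py v6
```

```text
[ 0.4573 -0.067   0.0762] 8.4 [ 0.974  0.226 -0.014] [-0.015  0.004 -1.   ] [ 0.3 -0.1 -0.9]
pred tip [ 0.5446 -0.0466  0.048 ] rack [-0.056   0.0032] px [303.7954675  244.62638223] [253.65430329 268.00316772]
blade top [[311.0, 249.1999969482422], [300.29998779296875, 251.3000030517578], [313.20001220703125, 260.20001220703125], [302.5, 262.29998779296875]] tip W [ 0.5283 -0.0521  0.048 ] [-0.073   0.0015]
plaque rack [[-0.0006, 0.0403], [0.0019, -0.0451], [-0.068, -0.0464], [-0.0703, 0.0384]]
side tip end 248.0 271.0
```

View pics/v6.png

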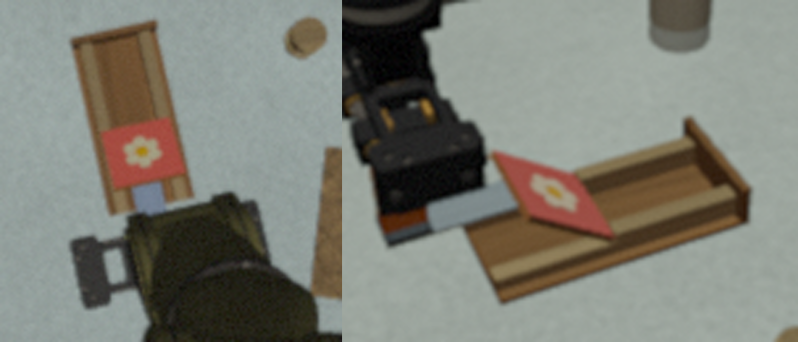

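The plaque is tilted about 30° on the blade, with its far edge at the step and the gripper well clear. I'll carry on along the arc.

>>> {"fn": "servo_tool", "kwargs": {"increments": [[0.0, [0.0048, 0, -0.0072], 0], [0.0, [0.0057, 0, -0.0065], 0], [0.0, [0.0065, 0, -0.0057], 0], [0.0, [0.0072, 0, -0.0048], 0], [0.0, [0.0077, 0, -0.004], 0]]}}

```text
time: 8.9
position: [0.4878, -0.0598, 0.1029]
eef_rot: [[0.974, 0.226, -0.018], [0.226, -0.974, 0.004], [-0.017, -0.008, -1.0]]
contact_force: [-0.2, 0.6, -0.8]
grip_width: 0.0134
finger_force: 45.0
```

>>> {"fn": "servo_tool", "kwargs": {"increments": [[0.0, [0.0082, 0, -0.0028], 0], [0.0, [0.0085, 0, -0.0017], 0], [0.0, [0.007, 0, -0.0005], 0], [0.0, [0.005, 0, 0], 0], [0.0, [0.005, 0, 0], 0]]}}

```text
time: 9.4
position: [0.5203, -0.0523, 0.1069]
eef_rot: [[0.974, 0.226, -0.019], [0.226, -0.974, 0.004], [-0.017, -0.008, -1.0]]
contact_force: [-0.2, 0.6, -0.5]
grip_width: 0.0138
finger_force: 45.0
```

>>> {"fn": "servo_tool", "kwargs": {"increments": [[0.0, [0.006, 0, 0.001], 0], [0.0, [0.006, 0, 0.001], 0], [0.0, [0.004, 0, 0], 0], [0.0, [0, 0, 0], 0]]}}

```text
time: 9.8
position: [0.5364, -0.0485, 0.1047]
eef_rot: [[0.974, 0.226, -0.018], [0.226, -0.974, 0.004], [-0.016, -0.008, -1.0]]
contact_force: [-0.3, 0.5, -0.4]
grip_width: 0.0132
finger_force: 45.0
```

```bash
python3 see.py v7
```

```text
[ 0.5355 -0.0488  0.1047] 9.9 [ 0.974  0.226 -0.017] [-0.019  0.003 -1.   ] [ 0.1 -0.6 -0.4]
pred tip [ 0.6226 -0.0284  0.0762] rack [0.0242 0.0033] px [298.01242652 216.75540414] [287.98257354 247.60726285]
blade top [[302.79998779296875, 216.3000030517578], [296.0, 218.0], [303.5, 218.89999389648438], [296.6000061035156, 220.60000610351562]] tip W [ 0.6216 -0.0324  0.0762] [ 0.0223 -0.0003]Traceback (most recent call last):
  File "see.py", line 17, in <module>
    r=cv2.boxPoints(cv2.minAreaRect(big(m,(265,175,335,275))));print('plaque rack',[rk(onz('top',p,.022)).tolist() for p in r])
                                    ~~~^^^^^^^^^^^^^^^^^^^^^
  File "h.py", line 16, in big
    return max(cv2.findContours(m,cv2.RETR_EXTERNAL,cv2.CHAIN_APPROX_NONE)[0],key=cv2.contourArea)
ValueError: max() iterable argument is empty
```

>>> {"fn": "servo_tool", "kwargs": {"increments": [[0.0, [0, 0, -0.02], 0], [0.0, [-0.01, 0, -0.02], 0], [0.0, [-0.026, 0.0421, 0], 0], [0.0, [-0.026, 0.0421, 0], 0], [0.0, [-0.026, 0.0421, 0], 0]]}}

```text
time: 10.4
position: [0.4783, -0.1931, 0.1456]
eef_rot: [[0.974, 0.227, -0.018], [0.227, -0.974, 0.003], [-0.017, -0.007, -1.0]]
contact_force: [1.0, -0.7, -1.6]
grip_width: 0.0137
finger_force: 45.0
```

```bash
python3 - <<'E'
from h import *
a=snapshot('top')[:,:,::-1].copy();b=snapshot('side')[:,:,::-1].copy();print(read_state()['position'],read_state()['eef_rot'].round(3).tolist())
A=cv2.resize(a[170:300,250:380],(400,400),interpolation=cv2.INTER_CUBIC);B=cv2.resize(b[200:320,210:370],(533,400),interpolation=cv2.INTER_CUBIC)
cv2.imwrite('pics/v8.png',cv2.resize(np.hstack([A,B]),(798,342)))
E
```

```text
[ 0.47438934 -0.20115645  0.14517055] [[0.977, 0.212, -0.023], [0.212, -0.977, -0.002], [-0.023, -0.003, -1.0]]
```

View pics/v8.png

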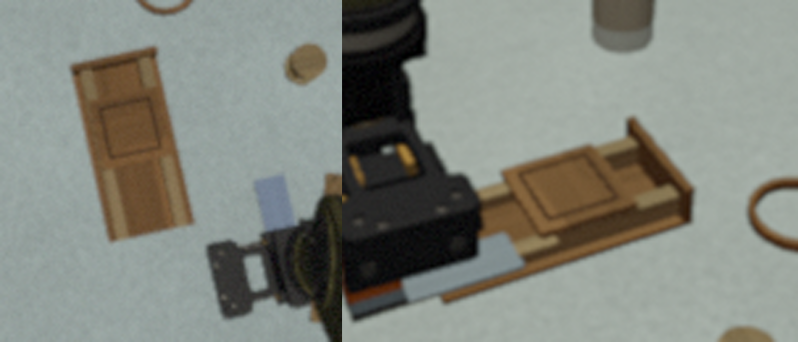

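The plaque lies flat on the raised bed, bare side up and square to the rack, with its outline centred at about pixel (300,218) in the top view. I'll take the lifter to the mat.

>>> {"fn": "servo_tool", "kwargs": {"increments": [[0.0, [0, 0, 0], 6.5], [0.0, [0, 0, 0], 6.5], [0.0, [0, 0, 0], 6.4], [0.0, [0, 0, 0], 0]]}}

```text
time: 10.9
position: [0.4789, -0.1917, 0.1454]
eef_rot: [[0.994, -0.111, -0.019], [-0.111, -0.994, 0.003], [-0.019, -0.001, -1.0]]
contact_force: [-0.0, 0.3, -0.6]
grip_width: 0.0135
finger_force: 45.0
```

```bash
python3 - <<'E'
from h import *
s=read_state();print(s['position'],s['eef_rot'].round(3).tolist())
W=onz('top',(299.8,218.3),.03);d=W[:2]-[.5998,-.0371];c,n=.974,.225;print('plaque rack',c*d[0]+n*d[1],-n*d[0]+c*d[1])
d=np.array([.4465,-.2855])-s['position'][:2];R=s['eef_rot'][:2,:2];print('to mat in tool xy',R.T@d)
E
```

```text
[ 0.47887212 -0.1916681   0.14536468] [[0.994, -0.111, -0.019], [-0.111, -0.994, 0.003], [-0.019, -0.001, -1.0]]
plaque rack 0.023197833966578194 -0.0034816617318461657
to mat in tool xy [-0.02174212  0.09684815]
```

>>> {"fn": "servo_tool", "kwargs": {"increments": [[0.0, [-0.0072, 0.0323, 0], 0], [0.0, [-0.0072, 0.0323, 0], 0], [0.0, [-0.0072, 0.0323, 0], 0], [0.0, [0, 0, 0.04], 0], [0.0, [0, 0, 0.04], 0]]}}

```text
time: 11.4
position: [0.4459, -0.2876, 0.0657]
eef_rot: [[0.994, -0.111, -0.015], [-0.111, -0.994, 0.001], [-0.015, 0.0, -1.0]]
contact_force: [0.1, -0.8, -1.7]
grip_width: 0.0137
finger_force: 45.0
```

>>> {"fn": "servo_tool", "kwargs": {"increments": [[0.0, [0, 0, 0.02], 0], [0.0, [0, 0, 0.005], 0], [0.0, [0, 0, 0.003], 0], [0.0, [0, 0, 0.002], 0], [0.0, [0, 0, 0], 0]]}}

```text
time: 11.9
position: [0.4457, -0.2856, 0.0365]
eef_rot: [[0.994, -0.11, -0.017], [-0.11, -0.994, 0.003], [-0.017, -0.001, -1.0]]
contact_force: [0.9, 0.2, -0.9]
grip_width: 0.014
finger_force: 45.0
```

>>> {"fn": "servo_tool", "kwargs": {"increments": [[0.0, [0, 0, 0.001], 0], [0.0, [0, 0, 0.001], 0], [0.0, [0, 0, 0], 0]], "newtons": 10}}

```text
time: 12.2
position: [0.4451, -0.2854, 0.0339]
eef_rot: [[0.994, -0.111, -0.018], [-0.11, -0.994, 0.003], [-0.018, -0.001, -1.0]]
contact_force: [0.3, -0.1, -0.5]
grip_width: 0.0141
finger_force: 10.0
```

>>> {"fn": "servo_tool", "kwargs": {"increments": [[0.02, [0, 0, 0], 0], [0.03, [0, 0, 0], 0], [0.04, [0, 0, 0], 0], [0.05, [0, 0, 0], 0], [0.05, [0, 0, 0], 0]]}}

```text
time: 12.7
position: [0.445, -0.2853, 0.0336]
eef_rot: [[0.994, -0.111, -0.018], [-0.111, -0.994, 0.004], [-0.018, -0.002, -1.0]]
contact_force: [0.6, -1.2, 0.0]
grip_width: 0.0493
finger_force: 0.0
```

>>> {"fn": "servo_tool", "kwargs": {"increments": [[0.05, [0, 0, -0.015], 0], [0.05, [0, 0, -0.03], 0], [0.05, [0, 0, -0.04], 0], [0.05, [0, 0, -0.04], 0], [0.0, [0, 0, -0.04], 0]]}}

```text
time: 13.2
position: [0.4476, -0.2857, 0.2001]
eef_rot: [[0.994, -0.111, -0.019], [-0.111, -0.994, 0.004], [-0.019, -0.002, -1.0]]
contact_force: [-0.5, -1.2, 0.2]
grip_width: 0.0439
finger_force: 0.0
```

```bash
python3 - <<'E'
from h import *
a=snapshot('top')[:,:,::-1].copy();b=snapshot('side')[:,:,::-1].copy()
cv2.imwrite('pics/e_t.png',a);cv2.imwrite('pics/e_s.png',b)
u=lambda m:m.astype(np.uint8)
P={}
for n,im,box in(('top',a,(135,240,205,295)),('side',b,(180,110,250,175))):
    h=cv2.cvtColor(im,cv2.COLOR_BGR2HSV).astype(int)
    m=cv2.moments(big(u((h[...,1]>170)&((h[...,0]<6)|(h[...,0]>174))),box));P[n]=(m['m10']/m['m00'],m['m01']/m['m00'])
    if n=='top':
        k=u(h[...,2]>175);k2=u((h[...,1]<45)&(h[...,2]<135));
        for z,mm in((.008,u((h[...,1]<60)&(h[...,2]<120))),):
            c=big(mm,(140,225,200,295));r=cv2.boxPoints(cv2.minAreaRect(c));print(cv2.contourArea(c),[(p.round(1).tolist(),onz('top',p,z)[:2].round(3).tolist()) for p in r])
print(P,'ball',tri(P['top'],P['side']))
A=cv2.resize(a[220:300,130:230],(500,400),interpolation=cv2.INTER_CUBIC);B=cv2.resize(a[225:305,350:430],(400,400),interpolation=cv2.INTER_CUBIC)
D=cv2.resize(b[120:210,180:260],(356,400),interpolation=cv2.INTER_CUBIC);E=cv2.resize(b[340:420,180:310],(650,400),interpolation=cv2.INTER_CUBIC)
cv2.imwrite('pics/e.png',cv2.resize(np.vstack([np.hstack([A,B]),np.hstack([D,E])[:,:900]]),(675,600)))
E
```

```text
1061.0 [([150.1999969482422, 235.39999389648438], [0.569, 0.415]), ([183.1999969482422, 231.8000030517578], [0.581, 0.316]), ([188.6999969482422, 281.70001220703125], [0.432, 0.294]), ([155.6999969482422, 285.3999938964844], [0.42, 0.392])]Traceback (most recent call last):
  File "<stdin>", line 8, in <module>
  File "h.py", line 16, in big
    return max(cv2.findContours(m,cv2.RETR_EXTERNAL,cv2.CHAIN_APPROX_NONE)[0],key=cv2.contourArea)
ValueError: max() iterable argument is empty
```

>>> {"fn": "servo_tool", "kwargs": {"increments": [[0.0, [0, 0, -0.025], -7.4], [0.0, [0, 0, -0.025], -7.4], [0.0, [0.0054, -0.047, 0], 0], [0.0, [0.0054, -0.047, 0], 0], [0.0, [0.0054, -0.047, 0], 0]]}}

```text
time: 13.8
position: [0.4435, -0.143, 0.2487]
eef_rot: [[0.989, 0.145, -0.019], [0.145, -0.989, 0.004], [-0.018, -0.007, -1.0]]
contact_force: [0.3, 0.2, -0.1]
grip_width: 0.0009
finger_force: 0.0
```

```bash
python3 - <<'E'
from h import *
print('ball0',tri((156,266),(207.76,137.8)))
a=snapshot('top')[:,:,::-1].copy();cv2.imwrite('pics/f_t.png',a)
h=cv2.cvtColor(a,cv2.COLOR_BGR2HSV).astype(int);H,S,V=h[...,0],h[...,1],h[...,2]
u=lambda m:m.astype(np.uint8)
for n,m,z in(('mat',S>70,.006),('blade',(H>95)&(H<135)&(V>75),.0085),('grip',(H>8)&(H<25)&(S>190),.068)):
    b=cv2.boxPoints(cv2.minAreaRect(big(u(m),(360,228,410,302))));W=np.array([onz('top',p,z)[:2] for p in b]);print(n,W.mean(0).round(4),W.round(3).tolist())
print(read_state()['position'])
E
```

```text
ball0 [0.4797743  0.33634586 0.18910104]
mat [ 0.4786 -0.2893] [[0.574, -0.217], [0.576, -0.364], [0.383, -0.36], [0.382, -0.215]]
blade [ 0.5093 -0.2921] [[0.488, -0.274], [0.534, -0.279], [0.53, -0.311], [0.485, -0.305]]Traceback (most recent call last):
  File "<stdin>", line 7, in <module>
  File "h.py", line 16, in big
    return max(cv2.findContours(m,cv2.RETR_EXTERNAL,cv2.CHAIN_APPROX_NONE)[0],key=cv2.contourArea)
ValueError: max() iterable argument is empty
```

>>> {"fn": "servo_tool", "kwargs": {"increments": [[0.0, [0.005, -0.0467, 0], 0], [0.0, [0.005, -0.0467, 0], 0], [0.0, [0.005, -0.0467, 0], 0], [0.0, [0.005, -0.0467, 0], 0], [0.0, [0.005, -0.0467, 0], 0]]}}

```text
time: 14.35
position: [0.434, 0.0918, 0.2496]
eef_rot: [[0.989, 0.147, -0.019], [0.147, -0.989, 0.003], [-0.018, -0.006, -1.0]]
contact_force: [0.7, -0.1, 0.1]
grip_width: 0.0005
finger_force: 0.0
```

>>> {"fn": "servo_tool", "kwargs": {"increments": [[0.0, [0.005, -0.0467, 0], 0], [0.0, [0.005, -0.0467, 0], 0], [0.0, [0.005, -0.0467, 0], 0], [0.0, [0.005, -0.0467, 0], 0], [0.0, [0.005, -0.0467, 0], 0]]}}

```text
time: 14.85
position: [0.4246, 0.3264, 0.2504]
eef_rot: [[0.989, 0.147, -0.019], [0.147, -0.989, 0.002], [-0.018, -0.005, -1.0]]
contact_force: [0.8, 0.4, 0.6]
grip_width: 0.0005
finger_force: 0.0
```

```bash
python3 - <<'E'
from h import *
a=snapshot('top')[:,:,::-1].copy();cv2.imwrite('pics/f2_t.png',a)
h=cv2.cvtColor(a,cv2.COLOR_BGR2HSV).astype(int);H,S,V=h[...,0],h[...,1],h[...,2]
u=lambda m:m.astype(np.uint8)
for n,m,z in(('mat',S>70,.006),('blade',(H>95)&(H<135)&(V>75),.0085),('grip',(H>8)&(H<25)&(S>190),.068)):
    b=cv2.boxPoints(cv2.minAreaRect(big(u(m),(360,228,410,302))));W=np.array([onz('top',p,z)[:2] for p in b]);print(n,W.mean(0).round(4),W.round(3).tolist())
s=read_state();d=np.array([.424,.328])-s['position'][:2];print(s['position'],s['eef_rot'][:2,:2].T@d)
E
```

```text
mat [ 0.4874 -0.293 ] [[0.408, -0.239], [0.575, -0.26], [0.566, -0.348], [0.4, -0.325]]
blade [ 0.4949 -0.2901] [[0.459, -0.27], [0.533, -0.278], [0.531, -0.31], [0.456, -0.302]]
grip [ 0.4433 -0.2788] [[0.429, -0.265], [0.46, -0.269], [0.457, -0.293], [0.427, -0.288]]
[0.42250291 0.33733887 0.25092097] [7.19534026e-06 9.45691089e-03]
```

The lifter is back in its original place on the mat, at the original height. Now I descend behind the lever.

>>> {"fn": "servo_tool", "kwargs": {"increments": [[0.0, [0, 0.003, 0.03], 0], [0.0, [0, 0, 0.03], 0], [0.0, [0, 0, 0.022], 0], [0.0, [0.015, 0, 0], 0], [0.0, [0.015, 0, 0], 0]]}}

```text
time: 15.4
position: [0.453, 0.3258, 0.1669]
eef_rot: [[0.989, 0.148, -0.021], [0.148, -0.989, 0.001], [-0.021, -0.004, -1.0]]
contact_force: [0.0, 1.3, 0.2]
grip_width: 0.0006
finger_force: 0.0
```

>>> {"fn": "servo_tool", "kwargs": {"increments": [[0.0, [0.012, 0, 0], 0], [0.0, [0.01, 0, 0], 0], [0.0, [0.01, 0, 0], 0], [0.0, [0.008, 0, 0], 0], [0.0, [0.005, 0, 0], 0]]}}

```text
time: 15.9
position: [0.4988, 0.3331, 0.1675]
eef_rot: [[0.989, 0.146, -0.018], [0.147, -0.989, 0.003], [-0.018, -0.006, -1.0]]
contact_force: [-2.0, -0.2, -0.5]
grip_width: 0.0004
finger_force: 0.6
```

>>> {"fn": "servo_tool", "kwargs": {"increments": [[0.0, [0.004, 0, 0], 0], [0.0, [0.003, 0, 0], 0], [0.0, [0, 0, 0], 0]]}}

```text
time: 16.2
position: [0.5052, 0.3345, 0.1676]
eef_rot: [[0.989, 0.147, -0.018], [0.147, -0.989, 0.004], [-0.017, -0.006, -1.0]]
contact_force: [-1.6, 0.6, 0.4]
grip_width: 0.0006
finger_force: 0.4
```

>>> {"fn": "servo_tool", "kwargs": {"increments": [[0.0, [0.003, 0, 0], 0], [0.0, [0.002, 0, 0], 0], [0.0, [0, 0, 0], 0]]}}

```text
time: 16.5
position: [0.5071, 0.3349, 0.1673]
eef_rot: [[0.989, 0.148, -0.024], [0.148, -0.989, 0.002], [-0.023, -0.005, -1.0]]
contact_force: [-7.3, -1.2, 3.5]
grip_width: 0.0004
finger_force: 3.5
```

The force jumped to about 7 N, so the lever is at its end stop. Backing off and checking.

>>> {"fn": "servo_tool", "kwargs": {"increments": [[0.0, [-0.02, 0, 0], 0], [0.0, [-0.04, 0, 0], 0], [0.0, [-0.03, 0, -0.03], 0], [0.0, [0, 0, -0.05], 0], [0.0, [0, 0, 0], 0]]}}

```text
time: 17.0
position: [0.4252, 0.3245, 0.255]
eef_rot: [[0.989, 0.148, -0.008], [0.148, -0.989, 0.012], [-0.006, -0.013, -1.0]]
contact_force: [1.2, 0.3, -0.7]
grip_width: 0.0009
finger_force: 0.0
```

>>> {"fn": "servo_tool", "kwargs": {"increments": [[0.0, [0, 0.04, 0], 0], [0.0, [0, 0.04, 0], 0], [0.0, [0, 0.04, 0], 0], [0.0, [0, 0, 0], 0], [0.0, [0, 0, 0], 0]]}}

```text
time: 17.5
position: [0.4413, 0.2022, 0.2486]
eef_rot: [[0.989, 0.144, -0.017], [0.144, -0.99, 0.004], [-0.016, -0.006, -1.0]]
contact_force: [0.7, 0.2, 1.5]
grip_width: 0.0007
finger_force: 0.0
```

```bash
python3 - <<'E'
from h import *
a=snapshot('top')[:,:,::-1].copy();b=snapshot('side')[:,:,::-1].copy()
A=a[150:310,130:430];B=b[100:420,150:450]
cv2.imwrite('pics/end.png',np.hstack([cv2.resize(A,(450,240),interpolation=cv2.INTER_CUBIC),cv2.resize(B,(225,240),interpolation=cv2.INTER_CUBIC)]))
P={}
for n,im,box in(('top',a,(135,220,205,295)),('side',b,(180,110,270,175))):
    h=cv2.cvtColor(im,cv2.COLOR_BGR2HSV).astype(int)
    c,_=cv2.findContours(((h[...,1]>140)&((h[...,0]<7)|(h[...,0]>173)))[box[1]:box[3],box[0]:box[2]].astype(np.uint8),0,1)
    if c:
        m=cv2.boundingRect(max(c,key=cv2.contourArea));P[n]=(m[0]+m[2]/2-.5+box[0],m[1]+m[3]/2-.5+box[1])
print(P,tri(P['top'],P['side']) if len(P)==2 else '',read_state()['position'])
E
```

```text
{'top': (154.0, 246.0), 'side': (226.5, 136.0)} [0.5304208  0.34469673 0.18622481] [0.4405564  0.20430427 0.24858997]
```

View pics/end.png

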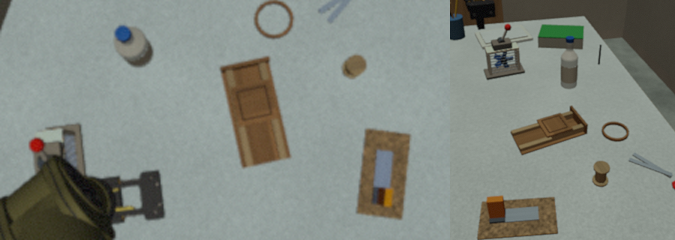

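The ball moved about 51 mm and the end stop was felt. The plaque and lifter are in place and the robot is clear, so I'm handing it in.

```bash
python3 -c "
from bench import *
print(sign_off())"
```

```text
the job is handed in; nothing more can be done
None
```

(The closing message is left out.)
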